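# Fetch the balm pot from behind the bottles for check-weighing

## Task

Clear all three bottles from the stand onto the empty black side tray, standing upright; only then fetch the balm pot from behind them and stand it, lid up, in the middle of the scale's pan. With the pot on the scale, put every bottle back on the stand upright where it stood. Never tip a bottle over, and leave the glass beaker and the open jar undisturbed.

Things in the scene. Friction and masses are not known exactly. Their poses are not given: they have to be found in the camera images.
- round_bottle_centre (a point): White bottle, one of three in a row along the stand, 62 mm apart; 100 mm tall, about 120 g. Straight body 0 to 78 mm up (grip 55 to 68 mm up, clear of the pot behind), black cap 28 mm across above. This point: on its axis, half-way up (50 mm over its underside). This one has a ROUND body, 42 mm across.
- square_bottle_centre (a point): White bottle, one of three in a row along the stand, 62 mm apart; 100 mm tall, about 120 g. Straight body 0 to 78 mm up (grip 55 to 68 mm up, clear of the pot behind), black cap 28 mm across above. This point: on its axis, half-way up (50 mm over its underside). This one has a SQUARE body, 40 x 40 mm, sides along its x and y axes.
- oblong_bottle_centre (a point): White bottle, one of three in a row along the stand, 62 mm apart; 100 mm tall, about 120 g. Straight body 0 to 78 mm up (grip 55 to 68 mm up, clear of the pot behind), black cap 28 mm across above. This point: on its axis, half-way up (50 mm over its underside). This one has an OBLONG body, 32 mm along its x axis and 54 mm along its y axis; long side along the row.
- balm_pot_centre (a point): The wanted pot: a low round lidded pot of pale yellow balm, 48 mm across, 28 mm tall, about 60 g, the only low pot on the stand, close (about 10 mm) behind the row of bottles and just in front of the wooden rail. Pots elsewhere on the bench stay. This point: its centre, 14 mm above its underside.
- stand: Fixed black board, 140 mm (its x) by 190 mm (its y), 8 mm thick, a wooden rail (10 mm thick, top 38 mm over the table) along its +x edge. Bottles start on cork discs in a row along y at its x = -30 mm (their sides turned up to 0.1 rad); the pot behind at x = +25 mm, y within 30 mm of 0. Origin: centre of its underside, on the table; x from bottles to rail.
- tray: The empty side tray: fixed, black, shallow, 110 mm (its x) by 200 mm (its y) outside, floor 4 mm above the table, rim 4 mm thick and 10 mm high. Room for the three bottles side by side along y, about 60 mm apart. Origin: centre of its underside, on the table.
- pan (a point): Centre of the top face of the scale's round steel pan: 104 mm across, 34 mm above the table, fixed (does not sink). The grey scale body under it is 170 mm (x) by 130 mm (y), 24 mm high, with its display on the -x side; z up.
- beaker: Bystander, not to be disturbed: empty glass beaker, 66 mm across the rim, 85 mm tall, loose, standing on the table beyond the work. Origin: centre of its underside.
- open_jar: Bystander, not to be disturbed: open white ceramic jar of balm, 68 mm across, 50 mm tall, loose, standing on the table beyond the work. Origin: centre of its underside.

How it is judged:
On the way, in this order (a step that is already met when the one before it is completed fails the run):
1. all three bottles stand upright and released on the side tray (x of round_bottle_centre in the frame of tray between -0.045 and 0.045 m and y of round_bottle_centre in the frame of tray between -0.09 and 0.09 m and z of each of round_bottle_centre, square_bottle_centre, oblong_bottle_centre in the frame of tray below 0.06 m and angle between each of round_bottle_centre, square_bottle_centre, oblong_bottle_centre's own z axis and vertical below 0.1 rad and x of square_bottle_centre in the frame of tray between -0.045 and 0.045 m and y of square_bottle_centre in the frame of tray between -0.09 and 0.09 m and x of oblong_bottle_centre in the frame of tray between -0.045 and 0.045 m and y of oblong_bottle_centre in the frame of tray between -0.09 and 0.09 m and contact force between each of round_bottle, square_bottle, oblong_bottle and the fingers below 0.2 N), for 0.2 s.
2. the pot stands on the middle of the scale's pan, the bottles still on the tray (horizontal distance between balm_pot_centre and pan below 0.015 m and z of balm_pot_centre in the frame of pan below 0.019 m and angle between each of balm_pot_centre, round_bottle_centre, square_bottle_centre, oblong_bottle_centre's own z axis and vertical below 0.1 rad and x of round_bottle_centre in the frame of tray between -0.045 and 0.045 m and y of round_bottle_centre in the frame of tray between -0.09 and 0.09 m and z of each of round_bottle_centre, square_bottle_centre, oblong_bottle_centre in the frame of tray below 0.06 m and x of square_bottle_centre in the frame of tray between -0.045 and 0.045 m and y of square_bottle_centre in the frame of tray between -0.09 and 0.09 m and x of oblong_bottle_centre in the frame of tray between -0.045 and 0.045 m and y of oblong_bottle_centre in the frame of tray between -0.09 and 0.09 m and contact force between balm_pot and the fingers below 0.2 N), for 0.2 s.
At the end, for the whole second after the job is handed in: The pot stands lid up on the scale's pan, its centre within 15 mm of the pan's centre; each bottle stands upright within 15 mm of where it stood at the start; all are released and at rest (horizontal distance between balm_pot_centre and pan below 0.015 m and z of balm_pot_centre in the frame of pan below 0.019 m and angle between each of balm_pot_centre, round_bottle_centre, square_bottle_centre, oblong_bottle_centre's own z axis and vertical below 0.1 rad and linear speed of each of balm_pot, round_bottle, square_bottle, oblong_bottle below 0.02 m/s and angular speed of each of balm_pot, round_bottle, square_bottle, oblong_bottle below 0.3 rad/s and distance of each of round_bottle_centre, square_bottle_centre, oblong_bottle_centre from where it was at the start of the episode below 0.015 m); the robot touches nothing.
It fails at once if a bottle is tipped over (angle between any of round_bottle_centre, square_bottle_centre, oblong_bottle_centre's own z axis and vertical above 0.6 rad).
It fails at once if the beaker or the open jar is knocked or shifted (distance of any of beaker, open_jar from where it was at the start of the episode above 0.02 m or angle between any of beaker, open_jar's own z axis and vertical above 0.3 rad).
It also fails if it takes over 144 s, if anything falls off the work surface, if the arm or the gripper's body presses on something with over 40 N, if the wrist force passes 120 N, or if a joint passes its speed limit or range.

## Robot

A 6-joint arm with a two-finger parallel gripper is mounted at the origin on the work surface. World frame = base frame: x ahead of the robot, y to its left, z up, the work surface at z = 0. Lengths are in m, angles in rad, forces in N, time in s.
With the tool pointing down it reaches from about 0.35 to 0.775 m from the base axis. Payload 7.3 kg.
Tool frame: the origin (TCP) lies at the centre of the arm's flange, where the gripper is bolted on; the fingertips stand 178 mm ahead of it and the grasp point (between the pads) lies 159 mm ahead of it; z points along the fingers, y is the line along which they close (so a half turn about z gives the same grasp; the last joint's range is limited). The gripper opens to 92 mm and grips with 3 to 60 N. Pads are 19 mm wide; open, the fingers measure 130 mm over their backs; the gripper's body (75 mm by 190 mm) begins 47 mm behind the grasp point.
Start: joints at [-1.306, 0.342, 1.524, -0, 1.275, -0.146], TCP at [0.21, -0.481, 0.405] pointing down, gripper open.
Joint ranges: [-2.53, 2.53], [-0.77, 2.02], [0.04, 2.7], [-1, 4.14], [0.28, 2.66], [-3.11, 3.11]. Speed limits (rad/s): [2.57, 2.57, 3.14, 3.14, 3.14, 3.14].

## Interface

Orientations are given as [roll, pitch, yaw] about the fixed x, y, z axes, in that order (R = Rz(yaw) Ry(pitch) Rx(roll)).
In Python, from cell import telemetry, vision, ticket gives the robot as it stands.
- The arm moves only by the shell command python3 -m crank 'ROWS' [FORCE]. ROWS is JSON, a list of rows, each a list of 5 numbers: the gripper command: -1 is shut, 1 is fully open, values between are in proportion, then the shift along the tool's x, y, z in mm, then the turn about the tool's z in rad. In form: [[fingers, dx, dy, dz, roll], ...]. A call has 1 to 12 rows; each row is the pose to reach, as a shift and turn from the pose commanded when the call began, along the tool's axes at that moment; what a row does not reach only later rows make up. A row lasts 1/12 s, in which the tool goes at most 41.7 mm and 7.16 degrees, less where a joint would pass 70% of its speed; a pose out of reach is approached as far as the arm can. A call with a gripper value outside its range is refused whole. The fingers move at their own pace and stop on an object; FORCE is the grip in N (left out, the last holds). Time passes only in rows, so rows that repeat a pose let the fingers close. It gives the time, the measured TCP pose, the force, the opening and the grip force at its end, in the units of the state.
- telemetry.observe(): the state, without advancing time (a new reading comes with each control period).
- vision.read_camera(name): name is "scene" or "top" or "wrist"; returns (picture, depth): 400x640x3 uint8, red, green, blue; 400x640 float32, m along the optical axis (not along the pixel's ray), 0 where there is no reading.
- vision.get_calibration(name): a dict with "camera_matrix" (3x3 intrinsics, pixels), "rvec" (rotation vector, rad) and "tvec" (3), from world to camera coordinates, as OpenCV has them. Camera axes: x right, y down, z forward; pixel columns grow to the right and rows downward; lengths in m; the calibration is good to about 2 mm. A picture is of the moment at which its call begins: read the wrist's pose just before it. get_calibration takes no time and is no camera call; for the wrist camera it gives the pose at the moment of the call.
- ticket.hand_in(): hands the job in; it is judged then, once.
The state is a dict: "time": time; "qpos": joint angles; "qvel": joint speeds; "joint_efforts": joint torques, N m; "tool_pos": TCP position; "tool_rot": TCP orientation; "contact_force": force on the tool from outside, world axes, zero at the start; "torque": the same for the moment, N m; "opening": finger opening in m; "grip_force": force on a finger pad.
Only numpy, scipy, OpenCV 4.12 (cv2) and the standard library are available. Lean on these libraries where they do the work, as an engineer would, in place of code of your own. Each camera call takes 0.05 s, during which the arm holds its last target. There are 200 camera calls.

## Working session

There is one attempt and no reset: what is moved stays moved. The work goes in short steps, Python scripts to look and compute and a shell command to move; the robot and the scene stay as the last step left them, time stands still between calls to the robot, and variables do not carry over. Pictures are saved under pics/ and viewed, at most 14 in all, crops included, and the job is handed in when it is done.

```bash
mkdir -p pics; ls; python3 - <<'E'
from cell import telemetry, vision
import cv2,numpy as np
print(telemetry.observe())
for n in("top","scene"):
    p,d=vision.read_camera(n); cv2.imwrite(f"pics/{n}0.png",p[:,:,::-1]); np.savez(f"{n}0.npz",p=p,d=d)
    c=vision.get_calibration(n);print(n,c)
E
```

```text
pics
{'time': 0.0, 'qpos': array([-1.30598853e+00,  3.42738745e-01,  1.52503805e+00, -4.18216952e-05,
        1.27538242e+00, -1.45999905e-01]), 'qvel': array([-0.00055337,  0.00163632, -0.00021212,  0.00021916,  0.00183721,
       -0.00097262]), 'joint_efforts': array([ 3.32821604e-03, -4.31235659e+01, -2.44217205e+01,  7.20569585e-02,
        5.59404760e-02, -1.03205975e-04]), 'tool_pos': array([ 0.20963769, -0.48117876,  0.40402909]), 'tool_rot': array([-3.14003694e+00, -1.88340687e-04,  4.10819768e-01]), 'contact_force': array([ 0.44905868, -0.12026572,  0.40255444]), 'torque': array([ 0.01346328,  0.00212947, -0.01960349]), 'grip_force': 0.0, 'opening': 0.09178654103637975}
top {'camera_matrix': array([[437.4609897 ,   0.        , 328.14638866],
       [  0.        , 437.4609897 , 198.16763403],
       [  0.        ,   0.        ,   1.        ]]), 'rvec': array([ 2.10430242, -2.15231225,  0.14081818]), 'tvec': array([-0.00301506,  0.55430435,  0.99079701])}
scene {'camera_matrix': array([[414.80435452,   0.        , 324.23750237],
       [  0.        , 414.80435452, 190.65863637],
       [  0.        ,   0.        ,   1.        ]]), 'rvec': array([ 1.27828852,  2.40950459, -0.78980345]), 'tvec': array([ 0.317087  , -0.32625231,  1.32418973])}
```

View pics/top0.png

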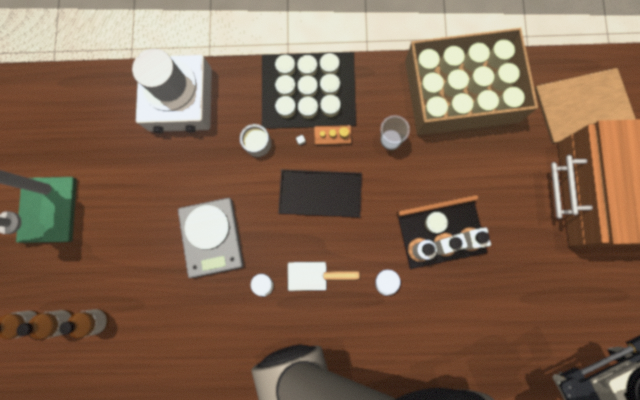

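View pics/scene0.png

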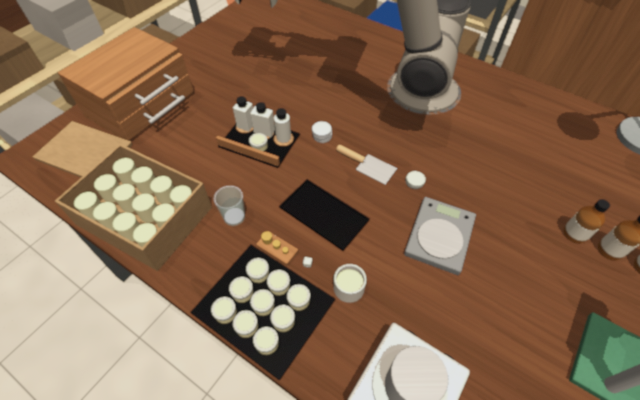

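The top view shows the scale pan at about (206,227), the tray at (320,194), the stand at (443,232), its bottle caps at (425,250), (455,243) and (482,238), and the pot at (437,222). The beaker is at (395,132) and the jar at (256,140). Next I'll measure these.

```bash
cat > h.py <<'E'
import numpy as np,cv2
def world(d,c):
    K=c["camera_matrix"];R=cv2.Rodrigues(np.array(c["rvec"],float))[0];t=np.array(c["tvec"],float).ravel()
    v,u=np.mgrid[:d.shape[0],:d.shape[1]]
    P=np.stack([(u-K[0,2])/K[0,0]*d,(v-K[1,2])/K[1,1]*d,d],-1)
    W=(P-t)@R; W[d<=0]=np.nan; return W
def circ(p):
    return cv2.minEnclosingCircle((p[:,:2]*1000).astype(np.float32))
def rect(p):
    return cv2.minAreaRect((p[:,:2]*1000).astype(np.float32))
E
python3 - <<'E'
from h import *
from cell import vision
f=np.load("top0.npz");p,d=f["p"].astype(int),f["d"];W=world(d,vision.get_calibration("top"))
z=W[...,2]
def roi(u0,u1,v0,v1,m):
    M=np.zeros(z.shape,bool);M[v0:v1,u0:u1]=1;return M&m
def rep(n,M,cc=True):
    k,l,s,c=cv2.connectedComponentsWithStats(M.astype(np.uint8))
    for i in range(1,k):
        if s[i,4]>25:
            q=W[l==i];print(n,s[i,4],c[i].round(),"mean",(np.nanmean(q,0)*1000).round(1),"zmed",np.nanmedian(q[:,2]).round(4),"circ",np.round(circ(q)[0],1),round(circ(q)[1],1),"rect",rect(q))
rep("cap",roi(395,500,215,275,z>0.095))
rep("body",roi(395,500,215,275,(z>0.07)&(z<0.095)))
rep("pot",roi(420,455,205,235,(z>.026)&(z<.046)&(p.sum(2)>450)))
rep("rail",roi(395,485,190,222,(z>.03)&(z<.044)&(p.sum(2)<450)))
dark=p.sum(2)<90
rep("stand",roi(390,500,190,275,(z>0.004)&(z<.014)))
rep("traydark",roi(270,370,165,222,p.max(2)<50))
rep("trayrim",roi(270,370,165,222,(z>0.006)))
rep("pan",roi(175,250,190,280,(z>.030)))
rep("scale",roi(170,250,190,285,(z>.016)))
rep("table",roi(250,270,200,220,z>-1))
rep("beaker",roi(370,420,105,160,z>0.06)); rep("jar",roi(235,275,120,162,z>0.03))
E
```

```text
cap 147 [482. 237.] mean [ 450.  -349.4  107.4] zmed 0.1078 circ [ 450.3 -350.7] 13.9 rect ((450.7247619628906, -350.4736022949219), (26.234792709350586, 26.215768814086914), 87.7533187866211)
cap 145 [456. 243.] mean [ 439.  -291.5  107.1] zmed 0.1075 circ [ 439.1 -292.6] 14.3 rect ((439.1421203613281, -291.9974365234375), (26.971996307373047, 26.266969680786133), 86.29425811767578)
cap 144 [428. 249.] mean [ 426.9 -231.8  107.5] zmed 0.1079 circ [ 426.8 -232.6] 13.9 rect ((426.7032775878906, -232.31048583984375), (26.97226905822754, 26.121858596801758), 45.60646057128906)
body 214 [477. 238.] mean [ 449.  -344.1   84.7] zmed 0.0856 circ [ 450.2 -350.9] 26.7 rect ((450.2085876464844, -350.4387512207031), (39.70022964477539, 40.123477935791016), 8.490692138671875)
body 231 [451. 244.] mean [ 438.1 -286.9   84.9] zmed 0.0855 circ [ 438.9 -292.1] 29.6 rect ((439.2726745605469, -292.3401794433594), (31.90225601196289, 55.27325439453125), 15.644124984741211)
body 156 [425. 250.] mean [ 425.8 -227.5   84.8] zmed 0.0858 circ [ 427.5 -232.8] 21.4 rect ((426.11248779296875, -232.639862060546
[... 1473 characters left out ...]
266 circ [469.3 271.6] 105.1 rect ((470.12701416015625, 271.58282470703125), (170.66200256347656, 131.8392791748047), 10.54170036315918)
table 397 [259. 210.] mean [536.8 155.3   0.6] zmed 0.0005 circ [536.8 155.1] 33.8 rect ((536.9398803710938, 155.3102569580078), (48.29060745239258, 48.20589065551758), 89.47837829589844)
beaker 288 [395. 129.] mean [ 709.4 -176.1   77.5] zmed 0.0798 circ [ 705.3 -174.9] 33.2 rect ((705.486328125, -174.3571319580078), (64.6639633178711, 64.20880126953125), 28.44297981262207)
jar 596 [255. 139.] mean [705.3 160.9  38.1] zmed 0.0337 circ [703.8 159.4] 34.3 rect ((703.1679077148438, 159.4730224609375), (66.13842010498047, 66.4111557006836), 40.739402770996094)
```

```bash
cat > go.py <<'E'
# python3 go.py x y z(mm TCP) yaw(deg): print tool-axis shift and roll from measured pose
import sys,numpy as np
from cell import telemetry
from scipy.spatial.transform import Rotation as R
s=telemetry.observe();v=[float(a) for a in sys.argv[1:]]
dw=np.array(v[:3])-1000*s["tool_pos"]; Rm=R.from_euler("xyz",[np.pi,0,s["tool_rot"][2]])
print("d",(Rm.inv().apply(dw)).round(1),"roll",round((s["tool_rot"][2]-np.radians(v[3])+np.pi)%(2*np.pi)-np.pi,3),"t",round(s["time"],2))
E
python3 go.py 426.5 -232.5 405 100
```

```text
d [ 298.1 -141.4   -0.9] roll -1.335 t 0.1
```

```bash
python3 -m crank '[[1,28,-13,0,-0.12],[1,56,-26,0,-0.24],[1,84,-40,0,-0.36],[1,112,-53,0,-0.48],[1,140,-66,0,-0.6],[1,168,-80,0,-0.72],[1,196,-93,0,-0.84],[1,224,-106,0,-0.96],[1,252,-120,0,-1.08],[1,280,-133,0,-1.2],[1,298,-141,0,-1.335],[1,298,-141,0,-1.335]]' 20
python3 -m crank '[[1,0,0,0,0],[1,0,0,0,0],[1,0,0,0,0]]'
python3 - <<'E'
from h import *
from cell import vision,telemetry
c=vision.get_calibration("wrist");p,d=vision.read_camera("wrist")
cv2.imwrite("pics/w1.png",p[:,:,::-1]);W=world(d,c);z=W[...,2]
print("zmax",np.nanmax(z))
for n,a,b in(("cap",.095,.12),("body",.07,.095)):
    k,l,s,cc=cv2.connectedComponentsWithStats(((z>a)&(z<b)).astype(np.uint8))
    for i in range(1,k):
        if s[i,4]>200: q=W[l==i];print(n,s[i,4],cc[i].round(),np.median(q,0).round(4),circ(q),rect(q))
E
python3 go.py 426.5 -232.5 230 100
```

```text
time: 1.1
tool_pos: [0.4282, -0.2305, 0.4044]
tool_rot: [3.141, -0.001, 1.755]
contact_force: [0.4, 0.2, -0.4]
opening: 0.0916
grip_force: 0.0
time: 1.35
tool_pos: [0.426, -0.2338, 0.4046]
tool_rot: [-3.141, 0.0, 1.743]
contact_force: [0.2, -1.4, -0.1]
opening: 0.0918
grip_force: 0.0
zmax 0.3336416961102635
cap 888 [321. 193.] [ 0.4276 -0.231   0.1066] ((427.8757019042969, -232.3689727783203), 13.853143692016602) ((428.07373046875, -232.41787719726562), (26.951007843017578, 27.07543182373047), 19.779077529907227)
cap 812 [323. 258.] [ 0.4397 -0.2897  0.1066] ((439.95111083984375, -292.1417236328125), 13.992280960083008) ((440.0129089355469, -292.2060241699219), (27.13043975830078, 26.98623275756836), 52.194786071777344)
body 1197 [613. 176.] [ 0.6803 -0.1797  0.0793] ((703.8172607421875, -176.07994079589844), 32.83188247680664) ((695.5823364257812, -180.42117309570312), (42.27324295043945, 65.53780364990234), 27.529754638671875)
body 822 [321. 179.] [ 0.4246 -0.2215  0.0845] ((427.96087646484375, -232.3158416748047), 20.824289321899414) ((427.7481689453125, -230.53683471679688), (41.48696517944336, 37.71395492553711), 9.253165245056152)
body 995 [322. 236.] [ 0.4367 -0.2758  0.0844] ((440.017333984375, -292.1795349121094), 29.9062557220459) ((439.9429016113281, -291.8822021484375), (31.992883682250977, 53.950042724609375), 15.561392784118652)
body 461 [621. 248.] [ 0.718  -0.2419  0.0804] ((732.1594848632812, -246.1573486328125), 17.430967330932617) ((728.5588989257812, -240.45037841796875), (34.85917663574219, 13.91916275024414), 32.24714279174805)
body 493 [323. 286.] [ 0.4476 -0.3326  0.082 ] ((448.4622497558594, -333.8309326171875), 19.806346893310547) ((448.45697021484375, -333.7960205078125), (39.606407165527344, 7.105541229248047), 8.498926162719727)
d [  1.3   0.8 174.6] roll -0.003 t 1.4
```

View pics/w1.png

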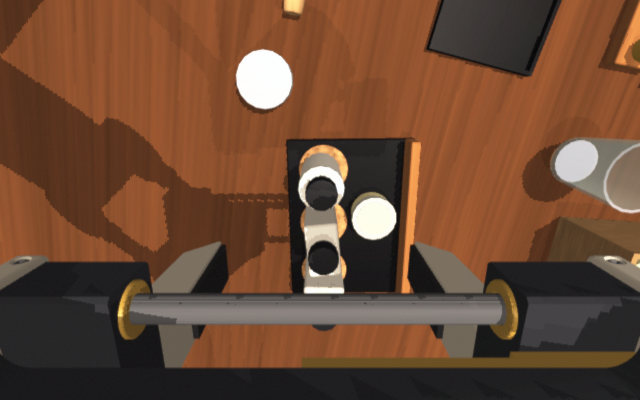

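The wrist view shows the round cap at (321,193), the oblong cap at (323,258) and the pot at (374,217). Positions agree with the top camera to within 1.5 mm. Descending on the round bottle.

```bash
python3 -m crank '[[1,1,2,20,0],[1,1,2,45,0],[1,1,2,75,0],[1,1,2,105,0],[1,1,2,130,0],[1,1,2,150,0],[1,1,2,165,0],[1,1,2,174,0],[1,1,2,174,0],[1,1,2,174,0],[1,1,2,174,0]]'
python3 -m crank '[[-1,0,0,0,0],[-1,0,0,0,0],[-1,0,0,0,0],[-1,0,0,0,0],[-1,0,0,0,0],[-1,0,0,0,0],[-1,0,0,0,0],[-1,0,0,0,0],[-1,0,0,0,0],[-1,0,0,0,0]]' 25
python3 - <<'E'
import numpy as np
# tray slots: centre (573.3,4.7), y axis at 86.27deg
a=np.radians(86.27);
for y in(60,0,-60): print(y,(573.3+y*np.cos(a)).round(1),(4.7+y*np.sin(a)).round(1))
E
python3 go.py 577.2 64.6 350 86.3
```

```text
time: 2.32
tool_pos: [0.4286, -0.2322, 0.2317]
tool_rot: [3.14, 0.001, 1.745]
contact_force: [-0.4, -1.1, 0.3]
opening: 0.0919
grip_force: 0.0
time: 3.15
tool_pos: [0.4284, -0.2317, 0.2307]
tool_rot: [3.142, 0.0, 1.746]
contact_force: [-0.2, 0.4, 0.3]
opening: 0.0419
grip_force: 25.0
60 577.2 64.6
0 573.3 4.7
-60 569.4 -55.2
d [ 265.9  198.1 -119.3] roll 0.24 t 3.15
```

```bash
python3 -m crank '[[-1,0,0,-8,0],[-1,0,0,-24,0],[-1,0,0,-45,0],[-1,0,0,-70,0],[-1,0,0,-95,0],[-1,0,0,-112,0],[-1,0,0,-119,0],[-1,8,6,-119,0.01],[-1,24,18,-119,0.03],[-1,45,33,-119,0.05],[-1,67,50,-119,0.07],[-1,90,67,-119,0.09]]'
python3 go.py 577.2 64.6 350 86.3
```

```text
time: 4.15
tool_pos: [0.4788, -0.1305, 0.3493]
tool_rot: [-3.141, -0.0, 1.654]
contact_force: [0.8, -1.0, -1.7]
opening: 0.0415
grip_force: 25.0
d [186.3 114.3  -0.7] roll 0.148 t 4.15
```

```bash
python3 -m crank '[[-1,18,11,0,0.02],[-1,38,23,0,0.04],[-1,60,37,0,0.06],[-1,82,50,0,0.08],[-1,104,64,0,0.1],[-1,126,77,0,0.12],[-1,145,90,0,0.14],[-1,160,99,0,0.148],[-1,171,105,0,0.148],[-1,176,108,0,0.148],[-1,178,109,0,0.148],[-1,178,109,0,0.148]]'
python3 -m crank '[[-1,0,0,0,0],[-1,0,0,0,0]]'
python3 go.py 577.2 64.6 227 86.3
```

```text
time: 5.15
tool_pos: [0.572, 0.0551, 0.3494]
tool_rot: [-3.141, 0.0, 1.508]
contact_force: [-0.1, -0.2, -1.5]
opening: 0.0416
grip_force: 25.0
time: 5.32
tool_pos: [0.5719, 0.0543, 0.3498]
tool_rot: [-3.141, 0.0, 1.507]
contact_force: [0.0, 0.5, -0.8]
opening: 0.0418
grip_force: 25.0
d [ 10.6   4.6 122.8] roll 0.001 t 5.32
```

```bash
python3 -m crank '[[-1,4,2,10,0],[-1,8,4,28,0],[-1,10.5,4.6,50,0],[-1,10.5,4.6,74,0],[-1,10.5,4.6,94,0],[-1,10.5,4.6,108,0],[-1,10.5,4.6,115,0],[-1,10.5,4.6,119,0],[-1,10.5,4.6,121.5,0],[-1,10.5,4.6,122.5,0],[-1,10.5,4.6,122.5,0],[-1,10.5,4.6,122.5,0]]'
python3 -m crank '[[-1,0,0,0.5,0],[-1,0,0,0.5,0],[-1,0,0,0.5,0]]'
```

```text
time: 6.32
tool_pos: [0.5777, 0.0653, 0.228]
tool_rot: [3.14, -0.0, 1.508]
contact_force: [-0.3, -0.1, -1.0]
opening: 0.0419
grip_force: 25.0
time: 6.57
tool_pos: [0.5775, 0.0654, 0.227]
tool_rot: [3.141, 0.0, 1.508]
contact_force: [-0.9, -0.8, -1.5]
opening: 0.0418
grip_force: 25.0
```

```bash
python3 -m crank '[[-1,0,0,0.7,0],[-1,0,0,0.7,0],[1,0,0,0.7,0],[1,0,0,0.7,0],[1,0,0,0.7,0],[1,0,0,0.7,0],[1,0,0,0.7,0],[1,0,0,0.7,0]]'
python3 -m crank '[[1,0,0,0,0],[1,0,0,0,0],[1,0,0,-10,0],[1,0,0,-35,0],[1,0,0,-70,0],[1,0,0,-110,0],[1,0,0,-123,0],[1,0,0,-123,0]]'
python3 go.py 440.2 -292.2 350 104.5
```

```text
time: 7.23
tool_pos: [0.5774, 0.0654, 0.2259]
tool_rot: [-3.141, 0.0, 1.508]
contact_force: [-0.1, 0.2, 0.4]
opening: 0.077
grip_force: 0.0
time: 7.9
tool_pos: [0.5781, 0.0654, 0.3545]
tool_rot: [3.132, -0.0, 1.508]
contact_force: [0.4, 0.3, -0.1]
opening: 0.0918
grip_force: 0.0
d [-365.6 -115.2    4.5] roll -0.316 t 7.9
```

```bash
python3 -m crank '[[1,-34,-10,0,-0.03],[1,-68,-21,0,-0.06],[1,-103,-32,0,-0.09],[1,-138,-43,0,-0.12],[1,-173,-54,0,-0.15],[1,-208,-65,0,-0.18],[1,-243,-76,0,-0.21],[1,-278,-87,0,-0.24],[1,-313,-98,0,-0.27],[1,-345,-108,0,-0.3],[1,-365.6,-115.2,0,-0.316],[1,-365.6,-115.2,0,-0.316]]'
python3 -m crank '[[1,0,0,0,0],[1,0,0,0,0],[1,0,0,0,0]]'
python3 go.py 440.2 -292.2 230 104.5
```

```text
time: 8.9
tool_pos: [0.4377, -0.2957, 0.3484]
tool_rot: [-3.14, 0.0, 1.82]
contact_force: [-0.5, -0.1, -0.0]
opening: 0.0918
grip_force: 0.0
time: 9.15
tool_pos: [0.4397, -0.2912, 0.3488]
tool_rot: [-3.141, -0.001, 1.825]
contact_force: [0.1, 0.4, -0.2]
opening: 0.0919
grip_force: 0.0
d [ -1.1   0.2 118.8] roll 0.001 t 9.15
```

```bash
python3 -m crank '[[1,-1,0,15,0],[1,-1,0,40,0],[1,-1,0,70,0],[1,-1,0,95,0],[1,-1,0,110,0],[1,-1,0,118,0],[1,-1,0,118.8,0],[1,-1,0,118.8,0],[1,-1,0,118.8,0]]'
python3 -m crank '[[-1,0,0,0,0],[-1,0,0,0,0],[-1,0,0,0,0],[-1,0,0,0,0],[-1,0,0,0,0],[-1,0,0,0,0],[-1,0,0,0,0],[-1,0,0,0,0],[-1,0,0,0,0],[-1,0,0,0,0],[-1,0,0,0,0],[-1,0,0,0,0]]' 25
python3 -m crank '[[-1,0,0,-8,0],[-1,0,0,-24,0],[-1,0,0,-45,0],[-1,0,0,-70,0],[-1,0,0,-95,0],[-1,0,0,-112,0],[-1,0,0,-119,0],[-1,0,0,-119,0],[-1,0,0,-119,0]]'
python3 go.py 573.3 4.7 350 86.3
```

```text
time: 9.9
tool_pos: [0.4402, -0.2932, 0.2313]
tool_rot: [3.14, 0.002, 1.824]
contact_force: [-0.3, -0.7, 0.1]
opening: 0.0919
grip_force: 0.0
time: 10.9
tool_pos: [0.4397, -0.2933, 0.2302]
tool_rot: [3.142, 0.0, 1.824]
contact_force: [-0.5, 0.0, -0.2]
opening: 0.0314
grip_force: 25.0
time: 11.65
tool_pos: [0.4394, -0.293, 0.3488]
tool_rot: [-3.141, -0.0, 1.824]
contact_force: [-0.2, -0.5, -1.5]
opening: 0.0317
grip_force: 25.0
d [254.7 204.1  -1.2] roll 0.318 t 11.65
```

```bash
python3 -m crank '[[-1,8,6,0,0.01],[-1,23,18,0,0.03],[-1,46,37,0,0.06],[-1,74,59,0,0.09],[-1,104,84,0,0.13],[-1,135,108,0,0.17],[-1,166,133,0,0.21],[-1,197,158,0,0.25],[-1,222,178,0,0.28],[-1,240,193,0,0.3],[-1,251,201,0,0.315],[-1,254.7,204.1,0,0.318]]'
python3 -m crank '[[-1,0,0,0,0],[-1,0,0,0,0],[-1,0,0,0,0]]'
python3 go.py 573.3 4.7 225.5 86.3
```

```text
time: 12.65
tool_pos: [0.5737, 0.0067, 0.3471]
tool_rot: [-3.138, -0.001, 1.508]
contact_force: [-1.2, -0.7, -1.4]
opening: 0.032
grip_force: 25.0
time: 12.9
tool_pos: [0.5732, 0.0034, 0.3486]
tool_rot: [-3.14, 0.0, 1.505]
contact_force: [0.1, -0.6, -0.8]
opening: 0.0319
grip_force: 25.0
d [  1.3   0.  123.1] roll -0.001 t 12.9
```

```bash
python3 -m crank '[[-1,1,0,10,0],[-1,1,0,28,0],[-1,1,0,50,0],[-1,1,0,74,0],[-1,1,0,94,0],[-1,1,0,108,0],[-1,1,0,115,0],[-1,1,0,119,0],[-1,1,0,121.5,0],[-1,1,0,122.5,0],[-1,1,0,122.5,0],[-1,1,0,122.5,0]]'
python3 -m crank '[[-1,0,0,0.4,0],[-1,0,0,0.4,0],[1,0,0,0.4,0],[1,0,0,0.4,0],[1,0,0,0.4,0],[1,0,0,0.4,0],[1,0,0,0.4,0],[1,0,0,0.4,0],[1,0,0,0.4,0],[1,0,0,0.4,0],[1,0,0,0.4,0]]'
python3 -m crank '[[1,0,0,-10,0],[1,0,0,-35,0],[1,0,0,-70,0],[1,0,0,-110,0],[1,0,0,-123,0],[1,0,0,-123,0],[1,0,0,-123,0]]'
python3 go.py 451 -350.6 350 98.5
```

```text
time: 13.9
tool_pos: [0.5738, 0.0054, 0.2275]
tool_rot: [3.14, 0.0, 1.506]
contact_force: [-0.4, -0.5, -1.5]
opening: 0.0316
grip_force: 25.0
time: 14.82
tool_pos: [0.5736, 0.0055, 0.2263]
tool_rot: [3.142, 0.0, 1.506]
contact_force: [0.1, -0.5, 0.9]
opening: 0.0875
grip_force: 0.0
time: 15.4
tool_pos: [0.5735, 0.0055, 0.3506]
tool_rot: [3.139, 0.0, 1.506]
contact_force: [-0.8, -0.5, -0.3]
opening: 0.0917
grip_force: 0.0
d [-363.3  -99.1    0.6] roll -0.213 t 15.4
```

```bash
python3 -m crank '[[1,-34,-9,0,-0.03],[1,-68,-18,0,-0.05],[1,-103,-28,0,-0.07],[1,-138,-37,0,-0.09],[1,-173,-47,0,-0.11],[1,-208,-56,0,-0.13],[1,-243,-66,0,-0.15],[1,-278,-76,0,-0.17],[1,-313,-85,0,-0.19],[1,-345,-94,0,-0.2],[1,-363.3,-99.1,0,-0.213],[1,-363.3,-99.1,0,-0.213]]'
python3 -m crank '[[1,0,0,0,0],[1,0,0,0,0],[1,0,0,0,0]]'
python3 go.py 451 -350.6 230 98.5
python3 - <<'E'
from h import *
from cell import vision
c=vision.get_calibration("wrist");p,d=vision.read_camera("wrist")
W=world(d,c);z=W[...,2]
for n,a,b in(("cap",.095,.12),("pot",.03,.044)):
    k,l,s,cc=cv2.connectedComponentsWithStats(((z>a)&(z<b)).astype(np.uint8))
    for i in range(1,k):
        if s[i,4]>200: q=W[l==i];print(n,s[i,4],cc[i].round(),np.median(q,0).round(4),circ(q),rect(q))
E
```

```text
time: 16.4
tool_pos: [0.4493, -0.354, 0.3474]
tool_rot: [-3.139, -0.001, 1.715]
contact_force: [-1.4, 0.3, 0.3]
opening: 0.0917
grip_force: 0.0
time: 16.65
tool_pos: [0.4515, -0.3495, 0.3487]
tool_rot: [-3.141, -0.001, 1.72]
contact_force: [-1.5, -0.7, -0.3]
opening: 0.0917
grip_force: 0.0
d [ -1.1  -0.6 118.7] roll 0.001 t 16.65
cap 1328 [318. 219.] [ 0.4509 -0.349   0.1066] ((451.125244140625, -350.89251708984375), 14.091898918151855) ((451.1091613769531, -350.9085998535156), (27.37444496154785, 27.14677619934082), 71.28765106201172)
pot 3127 [430. 109.] [ 0.5307 -0.2653  0.0364] ((533.2548828125, -277.4742431640625), 91.49163055419922) ((533.8097534179688, -277.40460205078125), (11.011014938354492, 182.8318328857422), 10.395415306091309)
pot 2730 [383. 104.] [ 0.4924 -0.2688  0.0346] ((492.86688232421875, -269.3204040527344), 24.05421257019043) ((492.605712890625, -269.3612976074219), (47.14127731323242, 46.72398376464844), 9.306374549865723)
pot 1181 [626. 214.] [ 0.7256 -0.3292  0.0363] ((725.126708984375, -324.87139892578125), 46.07880401611328) ((725.2449340820312, -324.859375), (4.052753925323486, 92.15628814697266), 5.804295539855957)
```

Square bottle is at (451.1, −350.9) and the pot still at about (492.8, −269.2).

```bash
python3 -m crank '[[1,-1,-0.6,15,0],[1,-1,-0.6,40,0],[1,-1,-0.6,70,0],[1,-1,-0.6,95,0],[1,-1,-0.6,110,0],[1,-1,-0.6,118,0],[1,-1,-0.6,118.7,0],[1,-1,-0.6,118.7,0],[1,-1,-0.6,118.7,0]]'
python3 -m crank '[[-1,0,0,0,0],[-1,0,0,0,0],[-1,0,0,0,0],[-1,0,0,0,0],[-1,0,0,0,0],[-1,0,0,0,0],[-1,0,0,0,0],[-1,0,0,0,0],[-1,0,0,0,0],[-1,0,0,0,0],[-1,0,0,0,0],[-1,0,0,0,0]]' 25
python3 -m crank '[[-1,0,0,-8,0],[-1,0,0,-24,0],[-1,0,0,-45,0],[-1,0,0,-70,0],[-1,0,0,-95,0],[-1,0,0,-112,0],[-1,0,0,-119,0],[-1,0,0,-119,0],[-1,0,0,-119,0]]'
python3 go.py 569.4 -55.2 350 86.3
```

```text
time: 17.45
tool_pos: [0.4512, -0.3517, 0.2319]
tool_rot: [3.14, 0.002, 1.719]
contact_force: [0.8, 0.7, -1.0]
opening: 0.0917
grip_force: 0.0
time: 18.45
tool_pos: [0.4507, -0.3517, 0.2306]
tool_rot: [3.142, 0.0, 1.719]
contact_force: [0.8, 0.3, -0.3]
opening: 0.0401
grip_force: 25.0
time: 19.2
tool_pos: [0.4505, -0.3515, 0.3492]
tool_rot: [-3.141, -0.0, 1.719]
contact_force: [-0.9, -0.3, -2.2]
opening: 0.0396
grip_force: 25.0
d [275.5 161.3  -0.8] roll 0.213 t 19.2
```

```bash
python3 -m crank '[[-1,8,5,0,0.01],[-1,25,14,0,0.02],[-1,50,29,0,0.04],[-1,80,47,0,0.06],[-1,112,66,0,0.09],[-1,146,86,0,0.12],[-1,180,105,0,0.15],[-1,213,125,0,0.17],[-1,240,141,0,0.19],[-1,260,152,0,0.2],[-1,271,159,0,0.21],[-1,275.5,161.3,0,0.213]]'
python3 -m crank '[[-1,0,0,0,0],[-1,0,0,0,0],[-1,0,0,0,0]]'
python3 go.py 569.4 -55.2 226 86.3
```

```text
time: 20.2
tool_pos: [0.5698, -0.0532, 0.3477]
tool_rot: [-3.138, -0.001, 1.508]
contact_force: [0.7, -0.1, -1.8]
opening: 0.04
grip_force: 25.0
time: 20.45
tool_pos: [0.5692, -0.0565, 0.349]
tool_rot: [-3.14, 0.0, 1.505]
contact_force: [-0.1, 0.6, -1.3]
opening: 0.0402
grip_force: 25.0
d [1.30e+00 1.00e-01 1.23e+02] roll -0.001 t 20.45
```

```bash
python3 -m crank '[[-1,1,0,10,0],[-1,1,0,28,0],[-1,1,0,50,0],[-1,1,0,74,0],[-1,1,0,94,0],[-1,1,0,108,0],[-1,1,0,115,0],[-1,1,0,119,0],[-1,1,0,121.5,0],[-1,1,0,122.5,0],[-1,1,0,122.5,0],[-1,1,0,122.5,0]]'
python3 -m crank '[[-1,0,0,0.6,0],[-1,0,0,0.6,0],[1,0,0,0.6,0],[1,0,0,0.6,0],[1,0,0,0.6,0],[1,0,0,0.6,0],[1,0,0,0.6,0],[1,0,0,0.6,0],[1,0,0,0.6,0],[1,0,0,0.6,0],[1,0,0,0.6,0]]'
python3 -m crank '[[1,0,0,-10,0],[1,0,0,-35,0],[1,0,0,-70,0],[1,0,0,-110,0],[1,0,0,-123,0],[1,0,0,-123,0],[1,0,0,-123,0]]'
python3 go.py 492.8 -269.2 350 10
python3 - <<'E'
from h import *
from cell import vision
c=vision.get_calibration("top");p,d=vision.read_camera("top")
cv2.imwrite("pics/t2.png",cv2.resize(p[150:280,180:520,::-1],None,fx=2,fy=2))
E
```

```text
time: 21.45
tool_pos: [0.5699, -0.0545, 0.2279]
tool_rot: [3.14, 0.0, 1.506]
contact_force: [0.1, 0.2, -1.3]
opening: 0.0399
grip_force: 25.0
time: 22.37
tool_pos: [0.5696, -0.0545, 0.2265]
tool_rot: [3.142, 0.0, 1.506]
contact_force: [0.6, -0.9, -0.8]
opening: 0.0911
grip_force: 0.0
time: 22.95
tool_pos: [0.5695, -0.0544, 0.3508]
tool_rot: [3.139, 0.0, 1.506]
contact_force: [0.4, -0.0, 0.0]
opening: 0.0922
grip_force: 0.0
d [-219.4  -62.6    0.8] roll 1.331 t 22.95
```

View pics/t2.png

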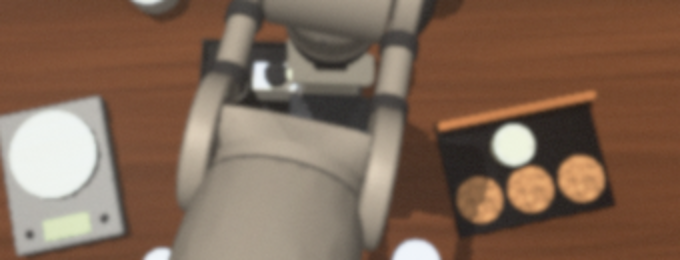

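The stand shows only the pot (514,145) and three bare cork discs; the tray is hidden by the arm. I'll move over the pot and check the tray from there.

```bash
python3 -m crank '[[1,-20,-6,0,0.12],[1,-40,-12,0,0.24],[1,-60,-18,0,0.36],[1,-80,-23,0,0.48],[1,-100,-28,0,0.6],[1,-120,-34,0,0.72],[1,-140,-40,0,0.84],[1,-160,-46,0,0.96],[1,-180,-52,0,1.08],[1,-200,-57,0,1.2],[1,-219.4,-62.6,0,1.3],[1,-219.4,-62.6,0,1.331]]'
python3 -m crank '[[1,0,0,0,0],[1,0,0,0,0],[1,0,0,0,0]]'
python3 go.py 492.8 -269.2 190 10
python3 - <<'E'
from h import *
from cell import vision
c=vision.get_calibration("top");p,d=vision.read_camera("top")
cv2.imwrite("pics/t3.png",cv2.resize(p[120:280,180:520,::-1],None,fx=2,fy=2))
W=world(d,c);z=W[...,2]
M=np.zeros(z.shape,bool);M[140:240,260:385]=1
k,l,s,cc=cv2.connectedComponentsWithStats((M&(z>.09)&(z<.12)).astype(np.uint8))
for i in range(1,k):
    if s[i,4]>30: q=W[l==i];print(s[i,4],cc[i].round(),np.median(q,0).round(4),circ(q))
c=vision.get_calibration("wrist");p,d=vision.read_camera("wrist");W=world(d,c);z=W[...,2]
k,l,s,cc=cv2.connectedComponentsWithStats(((z>.03)&(z<.044)).astype(np.uint8))
for i in range(1,k):
    if s[i,4]>200: q=W[l==i];print("pot",s[i,4],cc[i].round(),np.median(q,0).round(4),circ(q))
E
```

```text
time: 24.0
tool_pos: [0.4915, -0.2721, 0.3476]
tool_rot: [-3.14, 0.003, 0.167]
contact_force: [-0.4, -0.4, 0.3]
opening: 0.0918
grip_force: 0.0
time: 24.25
tool_pos: [0.4929, -0.2688, 0.3486]
tool_rot: [-3.14, 0.001, 0.177]
contact_force: [0.2, 0.0, 0.1]
opening: 0.0915
grip_force: 0.0
d [ -0.2   0.4 158.6] roll 0.002 t 24.25
132 [292. 186.] [0.574  0.0634 0.1045] ((575.4209594726562, 63.769283294677734), 13.88286304473877)
131 [318. 187.] [0.5704 0.0052 0.1041] ((571.3070678710938, 5.505115509033203), 13.960500717163086)
128 [345. 188.] [ 0.5667 -0.0547  0.1039] ((567.5326538085938, -54.329891204833984), 13.68818187713623)
pot 597 [90. 55.] [ 0.5695 -0.0743  0.0373] ((568.7462158203125, -71.89181518554688), 19.745119094848633)
pot 2827 [334. 145.] [ 0.5342 -0.2745  0.0366] ((535.173828125, -274.29443359375), 94.77376556396484)
pot 2221 [319. 188.] [ 0.4941 -0.2692  0.0345] ((493.3083801269531, -269.4104309082031), 23.919614791870117)
```

View pics/t3.png

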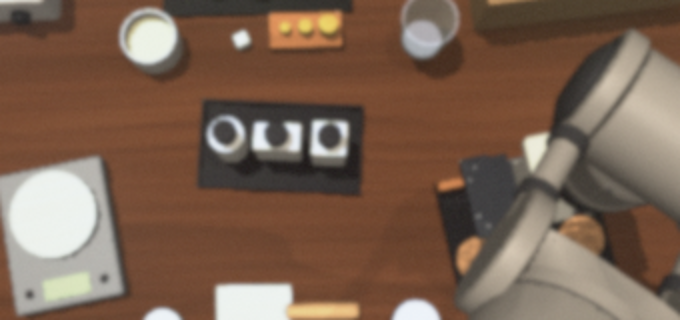

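All three bottles stand on the tray, with caps at about (225,133), (276,133) and (330,135). Now the pot, at (493, −269).

```bash
python3 -m crank '[[1,0,0,20,0],[1,0,0,50,0],[1,0,0,85,0],[1,0,0,115,0],[1,0,0,138,0],[1,0,0,150,0],[1,0,0,156,0],[1,0,0,158.5,0],[1,0,0,158.5,0],[1,0,0,158.5,0],[1,0,0,158.5,0]]'
python3 -m crank '[[-1,0,0,0,0],[-1,0,0,0,0],[-1,0,0,0,0],[-1,0,0,0,0],[-1,0,0,0,0],[-1,0,0,0,0],[-1,0,0,0,0],[-1,0,0,0,0],[-1,0,0,0,0],[-1,0,0,0,0]]' 20
python3 -m crank '[[-1,0,0,-8,0],[-1,0,0,-24,0],[-1,0,0,-45,0],[-1,0,0,-75,0],[-1,0,0,-110,0],[-1,0,0,-140,0],[-1,0,0,-155,0],[-1,0,0,-160,0],[-1,0,0,-160,0],[-1,0,0,-160,0]]'
python3 go.py 495 275.5 350 10
```

```text
time: 25.27
tool_pos: [0.4933, -0.2695, 0.1922]
tool_rot: [3.14, -0.002, 0.175]
contact_force: [-0.4, -0.9, 0.9]
opening: 0.0921
grip_force: 0.0
time: 26.1
tool_pos: [0.4929, -0.2694, 0.191]
tool_rot: [3.142, 0.0, 0.175]
contact_force: [-0.1, -0.2, -0.8]
opening: 0.0475
grip_force: 20.0
time: 26.93
tool_pos: [0.4926, -0.2691, 0.3502]
tool_rot: [-3.141, 0.001, 0.175]
contact_force: [0.6, -0.4, -1.5]
opening: 0.0476
grip_force: 20.0
d [ 9.710e+01 -5.358e+02  2.000e-01] roll 0.0 t 26.93
```

```bash
python3 -m crank '[[-1,1,-6,0,0],[-1,3,-18,0,0],[-1,6,-36,0,0],[-1,11,-60,0,0],[-1,16,-88,0,0],[-1,21,-116,0,0],[-1,26,-144,0,0],[-1,31,-172,0,0],[-1,36,-200,0,0],[-1,41,-228,0,0],[-1,46,-256,0,0],[-1,51,-284,0,0]]'
python3 -m crank '[[-1,5,-28,0,0],[-1,10,-56,0,0],[-1,15,-84,0,0],[-1,20,-112,0,0],[-1,25,-140,0,0],[-1,30,-168,0,0],[-1,35,-194,0,0],[-1,40,-216,0,0],[-1,43,-234,0,0],[-1,45,-245,0,0],[-1,46,-250,0,0],[-1,46,-251.8,0,0]]'
python3 -m crank '[[-1,0,0,0,0],[-1,0,0,0,0],[-1,0,0,0,0]]'
python3 - <<'E'
from h import *
from cell import vision,telemetry
c=vision.get_calibration("wrist");p,d=vision.read_camera("wrist");W=world(d,c);z=W[...,2]
cv2.imwrite("pics/w4.png",p[:,:,::-1])
# pan via bright/white steel at z~.034
k,l,s,cc=cv2.connectedComponentsWithStats(((z>.029)&(z<.042)).astype(np.uint8))
for i in range(1,k):
    if s[i,4]>300: q=W[l==i];print("pan",s[i,4],cc[i].round(),np.median(q,0).round(4),circ(q))
k,l,s,cc=cv2.connectedComponentsWithStats(((z>.018)&(z<.042)).astype(np.uint8))
for i in range(1,k):
    if s[i,4]>300: q=W[l==i];print("scale",s[i,4],rect(q))
E
python3 go.py 495 275.5 350 10
```

```text
time: 27.93
tool_pos: [0.4928, 0.0215, 0.35]
tool_rot: [-3.141, 0.002, 0.175]
contact_force: [0.5, -1.0, -1.1]
opening: 0.0478
grip_force: 20.0
time: 28.93
tool_pos: [0.4947, 0.2759, 0.3503]
tool_rot: [3.141, 0.001, 0.176]
contact_force: [0.0, -0.5, -0.4]
opening: 0.0478
grip_force: 20.0
time: 29.18
tool_pos: [0.4954, 0.2743, 0.351]
tool_rot: [3.141, 0.0, 0.174]
contact_force: [0.1, -0.1, -1.5]
opening: 0.0478
grip_force: 20.0
pan 497 [561. 135.] [0.5768 0.0822 0.0359] ((576.128662109375, 68.42811584472656), 20.471445083618164)
pan 8971 [316. 179.] [0.5028 0.2787 0.0328] ((495.0025634765625, 276.0098571777344), 51.9387321472168)
scale 886 ((577.0945434570312, 75.33007049560547), (21.631067276000977, 41.83772659301758), 88.60057830810547)
scale 15993 ((491.40411376953125, 275.2944030761719), (129.42562866210938, 130.1673126220703), 10.458208084106445)
d [-0.2 -1.2  1. ] roll -0.001 t 29.23
```

View pics/w4.png

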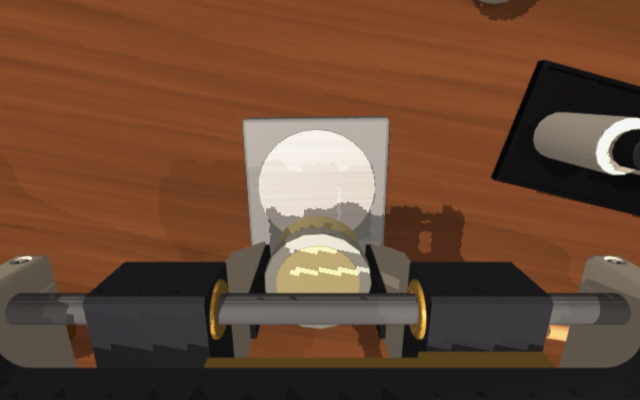

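The pot (318,275) is held level above the pan (317,185), whose centre is (495, 276). Lowering.

```bash
python3 -m crank '[[-1,0,-1.5,12,0],[-1,0,-1.5,32,0],[-1,0,-1.5,56,0],[-1,0,-1.5,80,0],[-1,0,-1.5,102,0],[-1,0,-1.5,117,0],[-1,0,-1.5,126,0],[-1,0,-1.5,130,0],[-1,0,-1.5,132,0],[-1,0,-1.5,132.5,0],[-1,0,-1.5,132.5,0],[-1,0,-1.5,132.5,0]]'
python3 -m crank '[[-1,0,0,0.6,0],[-1,0,0,1,0],[-1,0,0,1,0]]'
```

```text
time: 30.23
tool_pos: [0.4953, 0.2767, 0.2194]
tool_rot: [-3.141, -0.002, 0.175]
contact_force: [-0.5, -0.2, -1.0]
opening: 0.0472
grip_force: 20.0
time: 30.48
tool_pos: [0.495, 0.2767, 0.2177]
tool_rot: [3.142, -0.0, 0.175]
contact_force: [-1.0, -0.1, 0.6]
opening: 0.0474
grip_force: 20.0
```

```bash
python3 -m crank '[[-1,0,0,0.3,0],[1,0,0,0.3,0],[1,0,0,0.3,0],[1,0,0,0.3,0],[1,0,0,0.3,0],[1,0,0,0.3,0],[1,0,0,0.3,0],[1,0,0,0.3,0],[1,0,0,0.3,0],[1,0,0,0.3,0]]'
python3 -m crank '[[1,0,0,-10,0],[1,0,0,-30,0],[1,0,0,-60,0],[1,0,0,-95,0],[1,0,0,-125,0],[1,0,0,-135,0],[1,0,0,-135,0]]'
python3 - <<'E'
from h import *
from cell import vision,telemetry
c=vision.get_calibration("wrist");p,d=vision.read_camera("wrist");W=world(d,c);z=W[...,2]
cv2.imwrite("pics/w5.png",p[:,:,::-1])
k,l,s,cc=cv2.connectedComponentsWithStats(((z>.05)&(z<.07)).astype(np.uint8))
for i in range(1,k):
    if s[i,4]>300: q=W[l==i];print("pot",s[i,4],cc[i].round(),np.median(q,0).round(4),circ(q))
E
python3 go.py 569.6 -54.4 350 86.3
```

```text
time: 31.32
tool_pos: [0.495, 0.2767, 0.2172]
tool_rot: [3.141, -0.0, 0.175]
contact_force: [-0.4, -0.7, 0.2]
opening: 0.0917
grip_force: 0.0
time: 31.9
tool_pos: [0.4954, 0.2769, 0.3559]
tool_rot: [-3.14, -0.007, 0.175]
contact_force: [0.3, -0.4, 0.5]
opening: 0.0918
grip_force: 0.0
pot 959 [582. 141.] [0.5772 0.0823 0.0605] ((576.8181762695312, 65.1903305053711), 20.938413619995117)
pot 2537 [318. 196.] [0.4966 0.2777 0.0605] ((495.1208190917969, 277.4378356933594), 23.996280670166016)
d [ 15.9 339.    3.4] roll -1.331 t 31.95
```

View pics/w5.png

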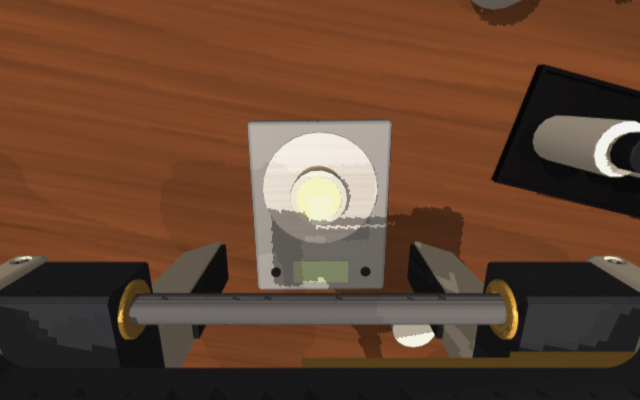

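The pot stands centred on the pan at (318,196), 1.5 mm from the pan's centre. Next I'll return the square bottle.

```bash
python3 -m crank '[[1,1,28,0,-0.12],[1,3,57,0,-0.24],[1,4,86,0,-0.36],[1,5,115,0,-0.48],[1,7,144,0,-0.6],[1,8,173,0,-0.72],[1,10,202,0,-0.84],[1,11,231,0,-0.96],[1,13,260,0,-1.08],[1,14,289,0,-1.2],[1,16,318,0,-1.3],[1,16,339,0,-1.331]]'
python3 -m crank '[[1,0,0,0,0],[1,0,0,0,0],[1,0,0,0,0],[1,0,0,0,0]]'
python3 go.py 569.6 -54.5 226.5 86.3
```

```text
time: 32.95
tool_pos: [0.5697, -0.0566, 0.3497]
tool_rot: [-3.138, -0.0, 1.51]
contact_force: [0.1, -0.6, -0.1]
opening: 0.0918
grip_force: 0.0
time: 33.28
tool_pos: [0.5694, -0.0533, 0.3514]
tool_rot: [-3.14, -0.001, 1.506]
contact_force: [-0.3, 0.8, 0.2]
opening: 0.0917
grip_force: 0.0
d [ -1.2   0.3 124.9] roll 0.0 t 33.28
```

```bash
python3 -m crank '[[1,-1.2,0,15,0],[1,-1.2,0,40,0],[1,-1.2,0,70,0],[1,-1.2,0,98,0],[1,-1.2,0,115,0],[1,-1.2,0,123,0],[1,-1.2,0,124.9,0],[1,-1.2,0,124.9,0],[1,-1.2,0,124.9,0],[1,-1.2,0,124.9,0]]'
python3 -m crank '[[-1,0,0,0,0],[-1,0,0,0,0],[-1,0,0,0,0],[-1,0,0,0,0],[-1,0,0,0,0],[-1,0,0,0,0],[-1,0,0,0,0],[-1,0,0,0,0],[-1,0,0,0,0],[-1,0,0,0,0],[-1,0,0,0,0],[-1,0,0,0,0]]' 25
python3 -m crank '[[-1,0,0,-8,0],[-1,0,0,-24,0],[-1,0,0,-45,0],[-1,0,0,-70,0],[-1,0,0,-95,0],[-1,0,0,-115,0],[-1,0,0,-124,0],[-1,0,0,-124,0],[-1,0,0,-124,0]]'
python3 go.py 450.7 -351.7 350 98.5
```

```text
time: 34.12
tool_pos: [0.5701, -0.0555, 0.2288]
tool_rot: [3.139, 0.0, 1.506]
contact_force: [-0.2, 0.5, 0.1]
opening: 0.0917
grip_force: 0.0
time: 35.12
tool_pos: [0.5697, -0.0556, 0.2273]
tool_rot: [-3.142, 0.0, 1.506]
contact_force: [0.9, 0.6, -0.6]
opening: 0.0403
grip_force: 25.0
time: 35.87
tool_pos: [0.5694, -0.0555, 0.351]
tool_rot: [-3.141, 0.0, 1.506]
contact_force: [0.8, -0.1, -1.3]
opening: 0.0399
grip_force: 25.0
d [-303.3  -99.2    1. ] roll -0.213 t 35.87
```

```bash
python3 -m crank '[[-1,-9,-3,0,-0.01],[-1,-27,-9,0,-0.02],[-1,-55,-18,0,-0.04],[-1,-88,-29,0,-0.06],[-1,-124,-40,0,-0.09],[-1,-161,-53,0,-0.12],[-1,-198,-65,0,-0.15],[-1,-235,-77,0,-0.17],[-1,-266,-87,0,-0.19],[-1,-288,-94,0,-0.2],[-1,-300,-98,0,-0.21],[-1,-304.4,-99.2,0,-0.213]]'
python3 -m crank '[[-1,0,0,0,0],[-1,0,0,0,0],[-1,0,0,0,0]]'
python3 go.py 450.7 -352.5 231.5 98.5
```

```text
time: 36.87
tool_pos: [0.4495, -0.3548, 0.3492]
tool_rot: [-3.139, -0.002, 1.716]
contact_force: [-0.5, 0.5, -1.4]
opening: 0.0398
grip_force: 25.0
time: 37.12
tool_pos: [0.4513, -0.3518, 0.3507]
tool_rot: [-3.141, -0.001, 1.72]
contact_force: [-0.6, -0.4, -1.1]
opening: 0.0401
grip_force: 25.0
d [ -0.6  -0.7 119.2] roll 0.001 t 37.12
```

```bash
python3 -m crank '[[-1,0,-0.7,10,0],[-1,0,-0.7,28,0],[-1,0,-0.7,50,0],[-1,0,-0.7,74,0],[-1,0,-0.7,93,0],[-1,0,-0.7,106,0],[-1,0,-0.7,113,0],[-1,0,-0.7,116.5,0],[-1,0,-0.7,118.3,0],[-1,0,-0.7,119,0],[-1,0,-0.7,119,0],[-1,0,-0.7,119,0]]'
python3 -m crank '[[-1,0,0,0.3,0],[-1,0,0,0.3,0],[-1,0,0,0.3,0]]'
```

```text
time: 38.12
tool_pos: [0.4504, -0.3531, 0.2332]
tool_rot: [3.141, 0.001, 1.719]
contact_force: [0.3, -0.0, -0.3]
opening: 0.0402
grip_force: 25.0
time: 38.37
tool_pos: [0.4502, -0.3531, 0.2324]
tool_rot: [3.141, 0.001, 1.719]
contact_force: [-0.5, -0.4, -1.1]
opening: 0.0397
grip_force: 25.0
```

```bash
python3 -m crank '[[-1,0,0,0.9,0],[-1,0,0,0.9,0],[1,0,0,0.9,0],[1,0,0,0.9,0],[1,0,0,0.9,0],[1,0,0,0.9,0],[1,0,0,0.9,0],[1,0,0,0.9,0],[1,0,0,0.9,0],[1,0,0,0.9,0],[1,0,0,0.9,0]]'
python3 -m crank '[[1,0,0,-10,0],[1,0,0,-35,0],[1,0,0,-70,0],[1,0,0,-105,0],[1,0,0,-119,0],[1,0,0,-119,0],[1,0,0,-119,0]]'
python3 go.py 573.6 5.5 350 86.3
```

```text
time: 39.28
tool_pos: [0.4502, -0.353, 0.2311]
tool_rot: [3.142, 0.0, 1.719]
contact_force: [-0.2, 0.6, 0.6]
opening: 0.0914
grip_force: 0.0
time: 39.87
tool_pos: [0.4501, -0.3529, 0.3514]
tool_rot: [3.14, 0.002, 1.719]
contact_force: [0.9, 0.1, -0.8]
opening: 0.0917
grip_force: 0.0
d [336.2 175.    1.4] roll 0.213 t 39.87
```

```bash
python3 -m crank '[[1,32,17,0,0.02],[1,65,34,0,0.04],[1,98,51,0,0.06],[1,131,68,0,0.08],[1,164,85,0,0.1],[1,197,102,0,0.12],[1,230,120,0,0.14],[1,262,136,0,0.16],[1,294,153,0,0.18],[1,320,166,0,0.2],[1,335.5,175,0,0.213],[1,335.5,175,0,0.213]]'
python3 -m crank '[[1,0,0,0,0],[1,0,0,0,0],[1,0,0,0,0]]'
python3 go.py 573.6 5.5 226.5 86.3
```

```text
time: 40.87
tool_pos: [0.5741, 0.0081, 0.3484]
tool_rot: [-3.139, -0.001, 1.509]
contact_force: [-1.5, -0.3, -0.8]
opening: 0.0919
grip_force: 0.0
time: 41.12
tool_pos: [0.5735, 0.0035, 0.3495]
tool_rot: [-3.14, 0.0, 1.505]
contact_force: [-0.5, 0.1, -0.0]
opening: 0.0918
grip_force: 0.0
d [  2.   0. 123.] roll -0.002 t 41.12
```

```bash
python3 -m crank '[[1,1,0,15,0],[1,1,0,40,0],[1,1,0,70,0],[1,1,0,98,0],[1,1,0,115,0],[1,1,0,121,0],[1,1,0,123.2,0],[1,1,0,123.2,0],[1,1,0,123.2,0],[1,1,0,123.2,0]]'
python3 -m crank '[[-1,0,0,0,0],[-1,0,0,0,0],[-1,0,0,0,0],[-1,0,0,0,0],[-1,0,0,0,0],[-1,0,0,0,0],[-1,0,0,0,0],[-1,0,0,0,0],[-1,0,0,0,0],[-1,0,0,0,0],[-1,0,0,0,0],[-1,0,0,0,0]]' 25
python3 -m crank '[[-1,0,0,-8,0],[-1,0,0,-24,0],[-1,0,0,-45,0],[-1,0,0,-70,0],[-1,0,0,-95,0],[-1,0,0,-115,0],[-1,0,0,-124,0],[-1,0,0,-124,0],[-1,0,0,-124,0]]'
python3 go.py 439.8 -293.3 350 104.5
```

```text
time: 41.95
tool_pos: [0.5743, 0.0054, 0.2284]
tool_rot: [3.139, 0.0, 1.506]
contact_force: [0.6, -0.2, -0.3]
opening: 0.0916
grip_force: 0.0
time: 42.95
tool_pos: [0.5739, 0.0056, 0.2269]
tool_rot: [-3.142, 0.0, 1.506]
contact_force: [-0.4, 0.7, -0.8]
opening: 0.0318
grip_force: 25.0
time: 43.7
tool_pos: [0.5736, 0.0057, 0.3506]
tool_rot: [-3.141, 0.0, 1.506]
contact_force: [1.2, 0.0, -2.0]
opening: 0.032
grip_force: 25.0
d [-307.  -114.1    0.6] roll -0.318 t 43.7
```

```bash
python3 -m crank '[[-1,-9,-3,0,-0.01],[-1,-28,-10,0,-0.03],[-1,-55,-21,0,-0.06],[-1,-89,-33,0,-0.09],[-1,-126,-47,0,-0.13],[-1,-164,-61,0,-0.17],[-1,-202,-75,0,-0.21],[-1,-239,-89,0,-0.25],[-1,-270,-100,0,-0.28],[-1,-291,-108,0,-0.3],[-1,-303,-113,0,-0.315],[-1,-307,-114,0,-0.318]]'
python3 -m crank '[[-1,0,0,0,0],[-1,0,0,0,0],[-1,0,0,0,0]]'
python3 go.py 439.8 -293 231 104.5
```

```text
time: 44.7
tool_pos: [0.4388, -0.2951, 0.349]
tool_rot: [-3.139, -0.003, 1.821]
contact_force: [-0.4, -0.8, -0.6]
opening: 0.032
grip_force: 25.0
time: 44.95
tool_pos: [0.4406, -0.2923, 0.3504]
tool_rot: [-3.141, -0.001, 1.825]
contact_force: [-0.3, -0.1, -0.4]
opening: 0.0318
grip_force: 25.0
d [ -0.5  -0.9 119.4] roll 0.001 t 44.95
```

```bash
python3 -m crank '[[-1,0,-0.5,10,0],[-1,0,-0.5,28,0],[-1,0,-0.5,50,0],[-1,0,-0.5,74,0],[-1,0,-0.5,93,0],[-1,0,-0.5,106,0],[-1,0,-0.5,113,0],[-1,0,-0.5,116.5,0],[-1,0,-0.5,118.3,0],[-1,0,-0.5,119,0],[-1,0,-0.5,119,0],[-1,0,-0.5,119,0]]'
python3 -m crank '[[-1,0,0,0.5,0],[-1,0,0,0.9,0],[-1,0,0,0.9,0],[1,0,0,0.9,0],[1,0,0,0.9,0],[1,0,0,0.9,0],[1,0,0,0.9,0],[1,0,0,0.9,0],[1,0,0,0.9,0],[1,0,0,0.9,0],[1,0,0,0.9,0],[1,0,0,0.9,0]]'
python3 -m crank '[[1,0,0,-10,0],[1,0,0,-35,0],[1,0,0,-70,0],[1,0,0,-105,0],[1,0,0,-119,0],[1,0,0,-119,0],[1,0,0,-119,0]]'
python3 go.py 577.4 65.4 350 86.3
```

```text
time: 45.95
tool_pos: [0.4399, -0.2935, 0.2327]
tool_rot: [3.141, 0.001, 1.824]
contact_force: [-0.0, 0.3, -1.8]
opening: 0.0316
grip_force: 25.0
time: 46.95
tool_pos: [0.4397, -0.2935, 0.231]
tool_rot: [3.142, 0.0, 1.824]
contact_force: [0.1, -0.3, -0.4]
opening: 0.0871
grip_force: 0.0
time: 47.53
tool_pos: [0.4396, -0.2933, 0.3513]
tool_rot: [3.14, 0.002, 1.824]
contact_force: [-0.9, 0.1, 0.6]
opening: 0.0918
grip_force: 0.0
d [312.8 223.2   1.3] roll 0.318 t 47.53
```

```bash
python3 -m crank '[[1,30,21,0,0.03],[1,60,43,0,0.06],[1,90,64,0,0.09],[1,120,86,0,0.12],[1,150,107,0,0.15],[1,180,128,0,0.18],[1,210,150,0,0.21],[1,240,171,0,0.24],[1,270,193,0,0.27],[1,298,213,0,0.3],[1,312,223,0,0.318],[1,312,223,0,0.318]]'
python3 -m crank '[[1,0,0,0,0],[1,0,0,0,0],[1,0,0,0,0]]'
python3 go.py 577.4 65.4 226.5 86.3
```

```text
time: 48.53
tool_pos: [0.5778, 0.0679, 0.3481]
tool_rot: [-3.139, -0.001, 1.509]
contact_force: [-1.3, -0.2, 0.3]
opening: 0.0919
grip_force: 0.0
time: 48.78
tool_pos: [0.5771, 0.0633, 0.3494]
tool_rot: [-3.14, 0.0, 1.505]
contact_force: [0.1, -0.3, -0.2]
opening: 0.0918
grip_force: 0.0
d [2.100e+00 1.000e-01 1.229e+02] roll -0.002 t 48.78
```

```bash
python3 -m crank '[[1,1,0,15,0],[1,1,0,40,0],[1,1,0,70,0],[1,1,0,98,0],[1,1,0,115,0],[1,1,0,121,0],[1,1,0,123.2,0],[1,1,0,123.2,0],[1,1,0,123.2,0],[1,1,0,123.2,0]]'
python3 -m crank '[[-1,0,0,0,0],[-1,0,0,0,0],[-1,0,0,0,0],[-1,0,0,0,0],[-1,0,0,0,0],[-1,0,0,0,0],[-1,0,0,0,0],[-1,0,0,0,0],[-1,0,0,0,0],[-1,0,0,0,0],[-1,0,0,0,0],[-1,0,0,0,0]]' 25
python3 -m crank '[[-1,0,0,-8,0],[-1,0,0,-24,0],[-1,0,0,-45,0],[-1,0,0,-70,0],[-1,0,0,-95,0],[-1,0,0,-115,0],[-1,0,0,-124,0],[-1,0,0,-124,0],[-1,0,0,-124,0]]'
python3 go.py 428.4 -231.8 350 100
```

```text
time: 49.62
tool_pos: [0.578, 0.0652, 0.2283]
tool_rot: [3.139, -0.0, 1.506]
contact_force: [-0.5, -0.5, 0.4]
opening: 0.0916
grip_force: 0.0
time: 50.62
tool_pos: [0.5776, 0.0654, 0.2267]
tool_rot: [-3.142, 0.0, 1.506]
contact_force: [-0.6, 0.4, -0.0]
opening: 0.0417
grip_force: 25.0
time: 51.37
tool_pos: [0.5773, 0.0655, 0.3505]
tool_rot: [-3.141, 0.0, 1.506]
contact_force: [-0.1, -0.2, -1.1]
opening: 0.0417
grip_force: 25.0
d [-306.3 -129.2    0.5] roll -0.24 t 51.37
```

```bash
python3 -m crank '[[-1,-9,-4,0,-0.01],[-1,-28,-12,0,-0.03],[-1,-55,-23,0,-0.05],[-1,-89,-37,0,-0.07],[-1,-126,-53,0,-0.1],[-1,-164,-69,0,-0.13],[-1,-202,-85,0,-0.16],[-1,-239,-101,0,-0.19],[-1,-270,-114,0,-0.21],[-1,-291,-123,0,-0.23],[-1,-302,-128,0,-0.24],[-1,-306,-129,0,-0.24]]'
python3 -m crank '[[-1,0,0,0,0],[-1,0,0,0,0],[-1,0,0,0,0]]'
python3 go.py 428.4 -231.8 231 100
```

```text
time: 52.37
tool_pos: [0.4276, -0.2331, 0.3492]
tool_rot: [-3.139, -0.002, 1.743]
contact_force: [1.4, 0.0, -1.8]
opening: 0.0414
grip_force: 25.0
time: 52.62
tool_pos: [0.4293, -0.2306, 0.3503]
tool_rot: [-3.141, -0.001, 1.747]
contact_force: [0.1, 0.2, -2.2]
opening: 0.0417
grip_force: 25.0
d [ -1.   -1.1 119.3] roll 0.001 t 52.62
```

Finally, place the round bottle, lift off and check.

```bash
python3 -m crank '[[-1,0,-0.7,10,0],[-1,0,-0.7,28,0],[-1,0,-0.7,50,0],[-1,0,-0.7,74,0],[-1,0,-0.7,93,0],[-1,0,-0.7,106,0],[-1,0,-0.7,113,0],[-1,0,-0.7,116.5,0],[-1,0,-0.7,118.3,0],[-1,0,-0.7,119,0],[-1,0,-0.7,119,0],[-1,0,-0.7,119,0]]'
python3 -m crank '[[-1,0,0,0.5,0],[-1,0,0,0.9,0],[-1,0,0,0.9,0],[1,0,0,0.9,0],[1,0,0,0.9,0],[1,0,0,0.9,0],[1,0,0,0.9,0],[1,0,0,0.9,0],[1,0,0,0.9,0],[1,0,0,0.9,0],[1,0,0,0.9,0],[1,0,0,0.9,0]]'
python3 -m crank '[[1,0,0,-10,0],[1,0,0,-35,0],[1,0,0,-70,0],[1,0,0,-105,0],[1,0,0,-125,0],[1,20,0,-125,0],[1,60,0,-125,0],[1,100,0,-125,0],[1,140,0,-125,0],[1,180,0,-125,0],[1,220,0,-125,0],[1,220,0,-125,0]]'
python3 - <<'E'
from h import *
from cell import vision
c=vision.get_calibration("top");p,d=vision.read_camera("top")
cv2.imwrite("pics/t9.png",cv2.resize(p[100:290,130:520,::-1],None,fx=2,fy=2))
W=world(d,c);z=W[...,2]
M=np.zeros(z.shape,bool);M[215:275,395:500]=1
k,l,s,cc=cv2.connectedComponentsWithStats((M&(z>.095)&(z<.12)).astype(np.uint8))
for i in range(1,k):
    if s[i,4]>30: q=W[l==i];print(s[i,4],cc[i].round(),np.median(q,0).round(4),circ(q))
E
```

```text
time: 53.62
tool_pos: [0.4285, -0.2317, 0.2325]
tool_rot: [3.141, 0.001, 1.746]
contact_force: [-0.5, -1.2, -1.4]
opening: 0.0418
grip_force: 25.0
time: 54.62
tool_pos: [0.4283, -0.2317, 0.2309]
tool_rot: [3.142, 0.0, 1.746]
contact_force: [-0.2, -0.6, -0.1]
opening: 0.091
grip_force: 0.0
time: 55.62
tool_pos: [0.3879, -0.0098, 0.3558]
tool_rot: [-3.14, -0.003, 1.751]
contact_force: [-0.7, -0.3, -0.7]
opening: 0.0918
grip_force: 0.0
146 [483. 238.] [ 0.4484 -0.3496  0.1074] ((448.66473388671875, -351.0106201171875), 13.823227882385254)
141 [456. 244.] [ 0.4373 -0.2923  0.1077] ((438.41265869140625, -293.43817138671875), 14.180389404296875)
144 [429. 249.] [ 0.4271 -0.2318  0.1084] ((426.8160705566406, -232.90359497070312), 13.967263221740723)
```

View pics/t9.png

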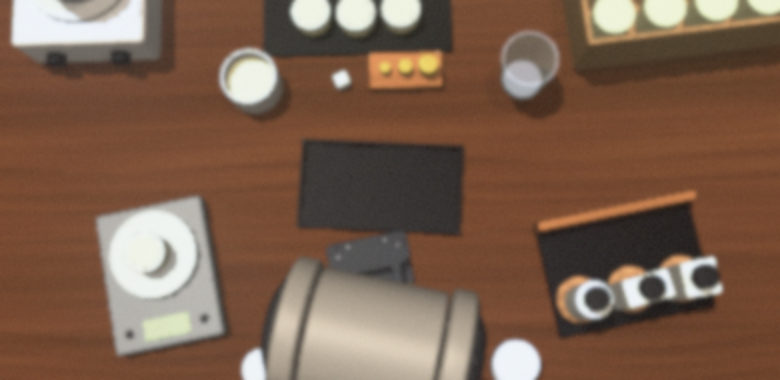

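The picture shows the pot on the pan at (148,255), the three bottles upright on the stand at (595,298), (652,288) and (705,275), each within 2 mm of its start, and the beaker and jar unmoved.

```bash
python3 -m crank '[[1,0,0,0,0],[1,0,0,0,0],[1,0,0,0,0],[1,0,0,0,0]]'; python3 -c "
from cell import ticket; print(ticket.hand_in())"
```

```text
time: 56.0
tool_pos: [0.3902, -0.0161, 0.3558]
tool_rot: [-3.141, 0.0, 1.744]
contact_force: [0.1, -0.1, -0.3]
opening: 0.0919
grip_force: 0.0
the job is handed in; nothing more can be done
None
```

I handed the job in at 56 s: the pot is on the scale about 1.5 mm from the pan's centre, all three bottles are back upright on the stand within about 2 mm of where they stood, and the beaker and jar look unmoved; the hand-in returned no verdict.

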